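# Load bridges into the tool-locked UV curing box and start the cure

## Robot

A 6-joint arm with a two-finger parallel gripper is mounted at the origin on a cart in front of the work surface, level with it; the furniture and walls round the work are solid. World frame = base frame: x ahead of the robot, y to its left, z up, the work surface at z = 0. Lengths are in mm, angles in rad, forces in N, time in s.
With the tool pointing down it reaches from about 275 to 750 mm from the base axis. Payload 10.2 kg.
Tool frame: the origin (TCP) lies at the very end of the fingers, on their centre line; the grasp point (between the pads) lies 19 mm behind it; z points along the fingers, y is the line along which they close (so a half turn about z gives the same grasp; the last joint's range is limited). The gripper opens to 85 mm and grips with 20 to 120 N. Pads are 22 mm wide; open, the fingers measure 114 mm over their backs; the gripper's body (76 mm by 85 mm) begins 54 mm behind the grasp point. The pads swing forward as they close: fully open they stand 13 mm farther back than shut.
Start: joints at [-1.424, 0.313, 1.498, -0, 1.331, -0.223], TCP at [189.738, -489.521, 231.294] pointing down, gripper open.
Joint ranges: [-2.94, 2.94], [-0.97, 2.17], [0.19, 2.56], [-1.23, 4.37], [0.02, 3.11], [-2.88, 2.88]. Speed limits (rad/s): [2.39, 2.39, 3.01, 3.14, 3.14, 3.14].

## Interface

Orientations are given as a unit quaternion [w, x, y, z].
In Python, from rig import ctrl, optics gives the robot as it stands. The module is installed in compiled form; this text tells all that it offers.
- The arm moves only by the shell command python3 -m handwheel 'ROWS' [FORCE]. ROWS is JSON, a list that holds one entry, the list of rows, each a list of 5 numbers: the gripper command: -1 is fully open, 1 is shut, values between are in proportion, then the shift along the world's x, y, z in units of 50 mm (1.0 is 50 mm), then the turn about the world's z in units of 8 degrees (1.0 is 8 degrees). In form: [[[gripper, tx, ty, tz, twist], ...]]. A call has 1 to 10 rows; each row shifts and turns the commanded pose from where the row before left it; what a row does not reach is not made up. A row lasts 1/10 s, in which the tool goes at most 50 mm and 8.59 degrees, less where a joint would pass 70% of its speed; a pose out of reach is approached as far as the arm can. A call is refused whole if a number of a shift passes 1 or a number of a turn 1, either way. A call with a gripper value outside its range is refused whole. The fingers move at their own pace and stop on an object; FORCE is the grip in N (left out, the last holds). Time passes only in rows, so rows that do not move let the fingers close. It gives the time, the measured TCP pose, the force, the opening and the grip force at its end, in the units of the state.
- ctrl.sense(): the state, without advancing time (a new reading comes with each control period).
- optics.capture(name): name is "scene" or "side" or "wrist"; returns a dict with "img" (420x560x3 uint8, blue, green, red), "K" (3x3 intrinsics, pixels), "dist_coeffs" ([k1, k2, p1, p2, k3] as OpenCV has them; the pictures are not rectified), "R" (3x3) and "t" (3): a world point X has camera coordinates R X + t. Camera axes: x right, y down, z forward; pixel columns grow to the right and rows downward; lengths in mm; the calibration is good to about 2 mm. A picture is of the moment at which its call begins. There is no depth.
- ctrl.finish_job(): hands the job in; it is judged then, once.
The state is a dict: "time_s": time; "joints": joint angles; "dq": joint speeds; "tau": joint torques, N m; "eef_pos": TCP position; "ee_rot": TCP orientation; "force": force on the tool from outside, world axes, zero at the start; "wrist_torque": the same for the moment, N m; "grip_width": opening from 0.0 (shut) to 1.0 (fully open); "grip_force": force on a finger pad.
Only numpy, scipy, OpenCV 4.12 (cv2) and the standard library are available. Lean on these libraries where they do the work, as an engineer would, in place of code of your own. Each camera call takes 0.05 s, during which the arm holds its last target. There are 200 camera calls.

## Task

Freshly lacquered instrument bridges lie on the green mat: load every one of them into the UV curing box, each flat, face up, on the floor of a lane of its own. The box's sprung lid opens only when a screwdriver from the tool block is pushed down through the slot in its front deck onto the hidden latch. When all the bridges are in, shut the lid until the latch holds it, only then press the start button fully down and let it come up, and leave both screwdrivers standing in the tool block and the tape measure and spray bottle where they are.

Things in the scene. Friction and masses are not known exactly. Their poses are not given: they have to be found in the camera images.
- curing_box: grey metal UV curing box fixed to the bench, 170 mm (its x) by 244 mm (its y), rim and front deck 55 mm high. Origin at bench level: front face (toward the robot) at x -90 mm, rear +80, sides y +-122. Chamber: x -29 to +75, y +-117 mm, floor 14 mm above the bench. The deck, x -90 to -47 mm, in front of the lid, has the slot, the start button and a pilot lamp
- lane_1 (a point): centre of the floor of the leftmost lane in the curing box: 46 mm wide, 104 mm long along the box's x, floor 14 mm above the bench, between ribs 2 mm thick and 4 mm high at y = 96 and 48 mm of the box, then a 20 mm gutter, no lane, and the side wall
- lane_2 (a point): centre of the floor of the second lane from the left in the curing box: 46 mm wide, 104 mm long along the box's x, floor 14 mm above the bench, between ribs 2 mm thick and 4 mm high at y = 48 and 0 mm of the box
- lane_3 (a point): centre of the floor of the third lane from the left in the curing box: 46 mm wide, 104 mm long along the box's x, floor 14 mm above the bench, between ribs 2 mm thick and 4 mm high at y = 0 and -48 mm of the box
- lane_4 (a point): centre of the floor of the rightmost lane in the curing box: 46 mm wide, 104 mm long along the box's x, floor 14 mm above the bench, between ribs 2 mm thick and 4 mm high at y = -48 and -96 mm of the box, then a 20 mm gutter, no lane, and the side wall
- slot (a point): centre of the mouth of the release slot in the steel plate of the front deck, level with the deck (55 mm above the bench): 10 mm wide along the box's x, 18 mm long along its y. The plate is 5 mm thick; the latch tab lies below it, its top 14 mm under the deck, 18 by 15 mm, centred under the slot
- latch (a joint): hidden sprung latch, rad: 0 at rest, 0.30 fully pressed, the tab then 7 mm lower; about 1.5 N at first, 3 N at the end. From about 0.1 (tab 2 to 3 mm down) it lets go of the lid. It springs back when let go, and snaps over the lid's beak when the lid is pushed shut
- lid (a joint): hinge of the lid, rad: 0 shut (up to 0.01 of play when latched), 1.75 wide open (leaning back a little past upright). Latched it can not be opened; released it springs wide open by itself in about 2 s and stays so. To shut it, swing it over from behind (about 3 N at its front edge) and push the front edge down (under 10 N) until the latch snaps; unlatched it springs open again
- lid_front (a point): middle of the lid's front edge, on its upper (outer) face. The lid is a grey frame with an amber pane, 127 mm from hinge to front edge, 248 mm wide and 10 mm thick; shut, its upper face is 65 mm above the bench
- lid_hinge (a point): middle of the lid's hinge line, along the box's y at its rear edge, 55 mm above the bench (the lid's under face when shut)
- start (a joint): start button, m: 0 up, 0.006 fully down; sprung, about 5 N fully down
- start_top (a point): centre of the top face of the round grey start button (24 mm across, black collar 40 mm across) on the right of the deck; 18 mm above the deck when up, moves with the button
- tool_block: light wooden block fixed to the bench, 50 mm (its x) by 130 mm (its y), 40 mm high; three round holes 12 mm across and 34 mm deep, at y = +45, 0 (empty at the start) and -45 mm, their mouths chamfered. Origin: centre of its underside
- driver_long: screwdriver with a red round handle, 134 mm long, standing tip down in an end hole of the block (which end varies). Origin at the blade's tip, z up along it to the handle: blade 6 mm thick from 0 to 30 mm, collar 19 mm thick from 30 to 36, handle 25 mm thick from 36 to 131. Stands on its collar with the tip 30 mm below the block's top. 55 g
- driver_short: the same, 111 mm long: blade 6 mm thick from 0 to 28 mm, collar 19 mm thick to 34, handle 25 mm thick from 34 to 108; stands with the tip 28 mm below the block's top, in the other end hole. Either screwdriver will do for the latch. 55 g
- bridge_1: dark wooden instrument bridge, 84 mm (its x) by 24 mm (its y), wings 6 mm thick, middle 50 mm 12 mm thick, about 30 g. Origin at the centre of its underside, z out of its upper face (thin dark groove and four dots). Lies on the 2 mm green mat. Two to four of the four are there
- bridge_2: dark wooden instrument bridge, 84 mm (its x) by 24 mm (its y), wings 6 mm thick, middle 50 mm 12 mm thick, about 30 g. Origin at the centre of its underside, z out of its upper face (thin dark groove and four dots). Lies on the 2 mm green mat. Two to four of the four are there
- bridge_3: dark wooden instrument bridge, 84 mm (its x) by 24 mm (its y), wings 6 mm thick, middle 50 mm 12 mm thick, about 30 g. Origin at the centre of its underside, z out of its upper face (thin dark groove and four dots). Lies on the 2 mm green mat. Two to four of the four are there
- bridge_4: dark wooden instrument bridge, 84 mm (its x) by 24 mm (its y), wings 6 mm thick, middle 50 mm 12 mm thick, about 30 g. Origin at the centre of its underside, z out of its upper face (thin dark groove and four dots). Lies on the 2 mm green mat. Two to four of the four are there
- tape_measure: green tape measure standing behind the box, 32 x 70 x 54 mm, origin under its middle; leave alone
- spray_bottle: small black spray bottle with a white pump, 37 mm thick, 129 mm high, behind the bridges, origin under its middle; leave alone
Things that resemble listed ones, but are neither listed nor needed, are in the scene too. What is shaped like the bridge_1 but red or yellow is not meant.

How it is judged:
By the outcome, as a careful person would: the job done as asked, in the order asked, and still so for the second after the job is handed in, with the robot touching nothing.
Of bridge_1, bridge_2, bridge_3, bridge_4 only 2 to 4 are there at a start; the rules pass over those that are not, and their reading is None.
At some moment in a run one of bridge_1, bridge_2, bridge_3, bridge_4 may be knocked a few centimetres aside while the robot is not near it.
It also fails if it takes over 210 s, if anything falls off the work surface, if the arm or the gripper's body presses on something with over 40 N, if the wrist force passes 120 N, or if a joint passes its speed limit or range.

## Working session

There is one attempt and no reset: what is moved stays moved. The work goes in short steps, Python scripts to look and compute and a shell command to move; the robot and the scene stay as the last step left them, time stands still between calls to the robot, and variables do not carry over. Pictures are saved under pics/ and viewed, at most 14 in all, crops included, and the job is handed in when it is done.

```bash
mkdir -p pics; ls
cat > h.py <<'E'
import numpy as np, cv2
from rig import ctrl, optics
def cap(n, f=None):
    c=optics.capture(n)
    if f: cv2.imwrite('pics/'+f+'.png',c['img'])
    return c
def ray(c,uv,z):
    p=cv2.undistortPoints(np.array([[uv]],float),np.array(c['K'],float),np.array(c['dist_coeffs'],float))[0,0]
    R=np.array(c['R']);t=np.array(c['t']).ravel()
    d=R.T@np.array([p[0],p[1],1]);o=-R.T@t
    return o+d*(z-o[2])/d[2]
def proj(c,X):
    return cv2.projectPoints(np.array(X,float).reshape(-1,1,3),cv2.Rodrigues(np.array(c['R'],float))[0],np.array(c['t'],float),np.array(c['K'],float),np.array(c['dist_coeffs'],float))[0][:,0]
E
python3 - <<'E'
from h import *
for n in('scene','side','wrist'):
    c=cap(n,n+'0'); R=np.array(c['R']);print(n,(-R.T@np.array(c['t']).ravel()).round(),R[2].round(2),c['K'][0][0])
print(ctrl.sense())
E
```

```text
pics
scene [146. 926. 982.] [ 0.34 -0.63 -0.7 ] 508.84138686827987
side [213. 851. 801.] [ 0.36 -0.69 -0.63] 464.390271348152
wrist [ 251. -465.  373.] [-0.25 -0.09 -0.96] 311.7712132398382
{'time_s': 0.15, 'joints': array([-1.42433828e+00,  3.13311261e-01,  1.49820614e+00,  1.95107617e-05,
        1.33097675e+00, -2.23382403e-01]), 'dq': array([-0.00044308, -0.00253295, -0.00373801, -0.00078497,  0.0002808 ,
       -0.00048876]), 'tau': array([ 1.55666261e-03, -4.12367678e+01, -2.59797013e+01, -1.95668572e-04,
        3.22592037e-03, -1.26042025e-05]), 'eef_pos': array([ 189.74695039, -489.33225855,  230.89300276]), 'ee_rot': array([-4.50053889e-04,  9.82951249e-01,  1.83865819e-01,  2.68007507e-05]), 'force': array([-0.39523695,  0.52692742, -0.54564168]), 'wrist_torque': array([0.07928142, 0.02808813, 0.00827472]), 'grip_force': 0.0, 'grip_width': 1.002788812420321}
```

View pics/scene0.png

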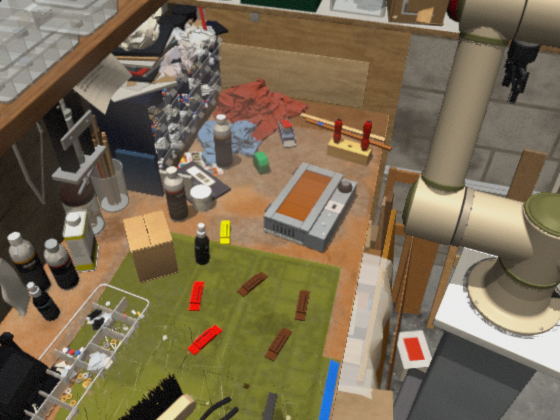

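View pics/side0.png

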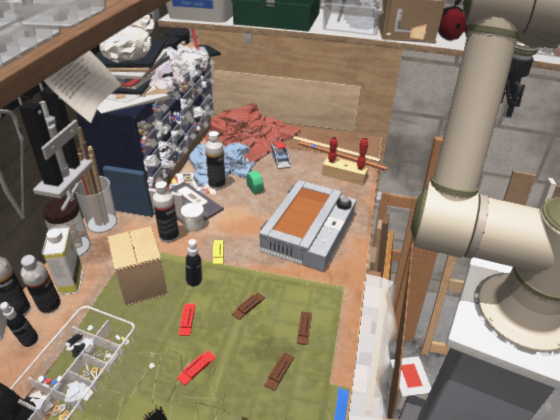

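The scene view shows three dark bridges at (252,284), (302,305) and (278,344). The look-alikes are red at (196,295) and (205,340), yellow at (225,232), and a black thing at (270,405). The box is around (310,205), and the drivers at (338,133) and (367,133).

Run:
```python
from h import *
im=cv2.imread('pics/scene0.png')
a=cv2.resize(im[220:420,180:350],None,fx=2.9,fy=2.9,interpolation=3)[:580]
b=cv2.resize(im[110:260,250:400],None,fx=4,fy=4,interpolation=3)[:600]
cv2.imwrite('pics/ca.png',a);cv2.imwrite('pics/cb.png',b)
c=optics.capture('scene')
for uv in[(252,284),(302,305),(278,344),(270,405)]:print(uv,ray(c,uv,14).round())
for uv in[(338,133),(367,133)]:print(uv,ray(c,uv,100).round())
```

```text
(252, 284) [560. 296.  14.]
(302, 305) [428. 290.  14.]
(278, 344) [426. 407.  14.]
(270, 405) [371. 535.  14.]
(338, 133) [ 599. -258.  100.]
(367, 133) [ 524. -304.  100.]
```

View pics/ca.png

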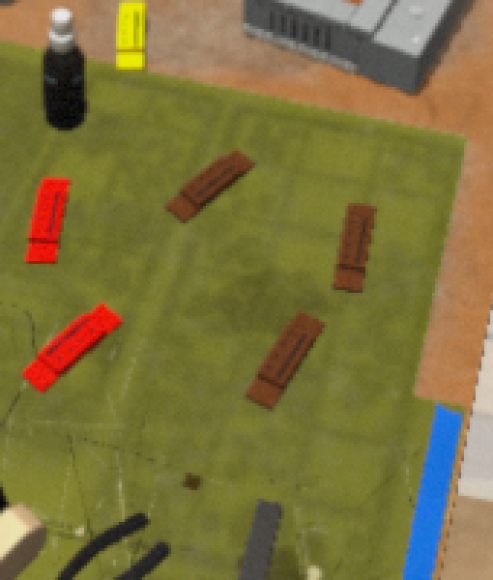

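View pics/cb.png

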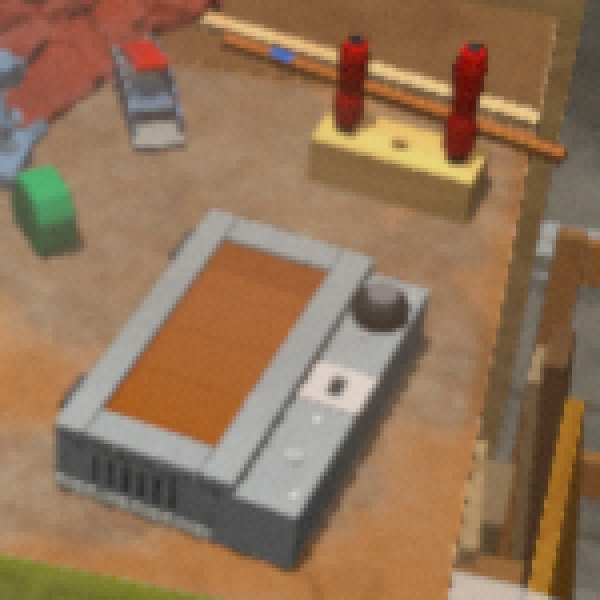

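The three dark bridges are all face up, showing the groove, so those are the ones to load. In the box crop the slot is at about (337,385) and the button at (382,288). The longer red driver stands at the right end of the block, at (467,100). Next I'll fit the poses.

Run:
```python
from h import *
from scipy.optimize import least_squares
c=optics.capture('scene')
f=lambda p:(250+(p[0]+.5)/4-.5,110+(p[1]+.5)/4-.5)
obj=[(-47,124,65),(-47,-124,65),(80,-124,65),(80,124,65),(-90,122,55),(-90,-122,55)]
px=np.array([f(p) for p in [(207,480),(372,258),(216,210),(58,425),(298,512),(428,290)]])
def T(q,o):
    o=np.array(o,float);C,S=np.cos(q[2]),np.sin(q[2])
    return np.c_[q[0]+C*o[:,0]-S*o[:,1],q[1]+S*o[:,0]+C*o[:,1],o[:,2]]
r=least_squares(lambda q:(proj(c,T(q,obj))-px).ravel(),[500,0,0])
print(r.x.round(3),r.fun.round(1))
print('slot',ray(c,f((337,385)),55),'btn',ray(c,f((384,286)),73))
px2=np.array([f(p) for p in [(333,112),(487,157),(470,193),(312,150)]])
ob=[(25,65,40),(25,-65,40),(-25,-65,40),(-25,65,40)]
r=least_squares(lambda q:(proj(c,T(q,ob))-px2).ravel(),[560,-280,0])
print(r.x.round(3),r.fun.round(1))
print(T(r.x,[(0,45,0),(0,-45,0)]).round(1))
for p in [(353,38),(474,46)]:
  for z in(121,144):print(p,z,ray(c,f(p),z-0).round())
# bridges: end points in ca crop
g=lambda p:(180+(p[0]+.5)/2.9-.5,220+(p[1]+.5)/2.9-.5)
for nm,a,b in[('A',(179,213),(244,161)),('B',(348,283),(362,212)),('C',(260,398),(314,322))]:
    A,B=ray(c,g(a),8),ray(c,g(b),8);d=B-A
    print(nm,((A+B)/2).round(),np.hypot(*d[:2]).round(),np.degrees(np.arctan2(d[1],d[0])).round())
```

```text
[ 5.6171e+02 -3.6600e+00  4.3000e-02] [ 4.8  0.9  0.6  0.4 -1.1 -1.  -2.5 -2.  -2.1  1.   0.2  0.2]
slot [491.70118518  -8.9053803   55.        ] btn [499.30092746 -97.57350953  73.        ]
[ 566.636 -286.147   -1.483] [-0.3  0.4  0.8  0.1  0.2  0.1 -0.7 -0.6]
[[ 611.5 -282.2    0. ]
 [ 521.8 -290.1    0. ]]
(353, 38) 121 [ 619. -296.  121.]
(353, 38) 144 [ 606. -263.  144.]
(474, 46) 121 [ 536. -334.  121.]
(474, 46) 144 [ 526. -300.  144.]
A [561. 291.   8.] 75.0 -104.0
B [430. 285.   8.] 70.0 -71.0
C [426. 402.   8.] 77.0 -92.0
```

```bash
python3 -m handwheel '[[[-1,0.6,0.35,0,-0.27],[-1,0.68,0.4,0,-0.27],[-1,0.68,0.4,0,-0.27],[-1,0.68,0.4,0,-0.27],[-1,0.68,0.4,0,-0.27],[-1,0.68,0.4,0,-0.27],[-1,0.68,0.4,0,-0.27],[-1,0.68,0.4,0,-0.27],[-1,0.68,0.4,0,-0.27],[-1,0.6,0.41,0,-0.22]]]'; python3 -m handwheel '[[[-1,0,0,0,0],[-1,0,0,0,0]]]'
python3 - <<'E'
from h import *
c=cap('wrist','w1');s=ctrl.sense();print(s['eef_pos'],s['ee_rot'])
R=np.array(c['R']);print((-R.T@np.array(c['t']).ravel()).round(),R[2].round(2))
E
```

```text
time_s: 1.25
eef_pos: [523.1, -290.4, 231.1]
ee_rot: [-0.0, 1.0, -0.001, -0.0]
force: [0.7, -0.9, 0.2]
grip_width: 0.999
grip_force: 0.0
time_s: 1.45
eef_pos: [521.9, -291.2, 230.9]
ee_rot: [-0.0, 1.0, 0.001, -0.0]
force: [-0.3, 0.1, -0.1]
grip_width: 0.997
grip_force: 0.0
[ 521.35526723 -291.73963555  231.06226107] [-5.77960054e-05  9.99999953e-01  6.31295252e-05 -2.95454924e-04]
[ 588. -291.  373.] [-0.27  0.   -0.96]
```

View pics/w1.png

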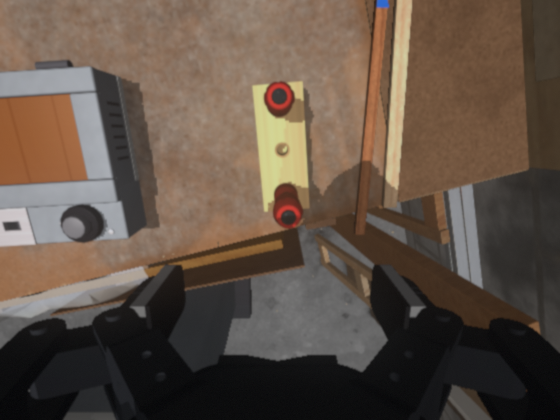

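The wrist view is clear. The long driver's top is at (289,216), the short one's at (279,97), and the middle hole at (282,149). The slot is at (12,227) and the button at (81,222).

Run:
```python
from h import *
c=optics.capture('wrist')
im=c['img'].astype(int)
for uv,zs in[((289,216),(121,144)),((279,97),(121,144)),((282,149),(40,)),((12,227),(55,)),((81,222),(73,))]:
  for z in zs:print(uv,z,ray(c,uv,z).round(1))
for b in [((254,86),(303,82),(310,205),(264,213))]:
  P=np.array([ray(c,u,40) for u in b]);print(P.round(),P.mean(0).round(1))
# lid right side corners & deck
for u,z in[((93,68),65),((111,205),65),((129,203),55),((130,237),55)]:print(u,ray(c,u,z).round(1))
```

```text
(289, 216) 121 [ 518.  -301.2  121. ]
(289, 216) 144 [ 524.4 -300.3  144. ]
(279, 97) 121 [ 611.7 -292.7  121. ]
(279, 97) 144 [ 609.5 -292.6  144. ]
(282, 149) 40 [ 568.3 -296.3   40. ]
(12, 227) 55 [487.6  -7.8  55. ]
(81, 222) 73 [498.5 -94.3  73. ]
[[ 630. -268.   40.]
 [ 633. -317.   40.]
 [ 508. -327.   40.]
 [ 499. -277.   40.]] [ 567.5 -297.2   40. ]
(93, 68) [ 641.7 -124.4   65. ]
(111, 205) [ 514.1 -122.5   65. ]
(129, 203) [ 513.9 -136.2   55. ]
(130, 237) [ 476.3 -132.5   55. ]
```

```bash
python3 -m handwheel '[[[-1,0.05,-0.17,0,0],[-1,0,0,-0.5,0],[-1,0,0,-0.7,0],[-1,0,0,-0.7,0],[-1,0,0,-0.5,0],[-1,0,0,-0.32,0],[-1,0,0,0,0],[0.3,0,0,0,0],[1,0,0,0,0],[1,0,0,0,0]]]' 60;python3 -m handwheel '[[[1,0,0,0,0],[1,0,0,0,0],[1,0,0,0,0],[1,0,0,0,0]]]'
```

```text
time_s: 2.55
eef_pos: [524.6, -300.5, 96.4]
ee_rot: [0.001, 1.0, -0.0, 0.001]
force: [0.3, 0.6, 0.3]
grip_width: 0.515
grip_force: 0.0
time_s: 2.95
eef_pos: [524.5, -300.2, 96.0]
ee_rot: [0.0, 1.0, -0.0, 0.0]
force: [-0.1, 0.3, 6.6]
grip_width: 0.281
grip_force: 58.5
```

```bash
python3 -m handwheel '[[[1,0,0,0.3,0],[1,0,0,0.5,0],[1,0,0,0.5,0],[1,0,0,0.5,0]]]';python3 -m handwheel '[[[1,0,0.4,0,0],[1,-0.09,0.7,0,0],[1,-0.09,0.7,0,0],[1,-0.09,0.7,0,0],[1,-0.09,0.7,0,0],[1,-0.09,0.7,0,0],[1,-0.09,0.7,0,0],[1,-0.09,0.7,0,0],[1,-0.07,0.54,0,0],[1,0,0,0,0]]]'
python3 - <<'E'
from h import *
c=cap('wrist','w2');s=ctrl.sense();print(s['eef_pos'],s['force'],s['grip_width'])
E
```

```text
time_s: 3.35
eef_pos: [524.0, -299.8, 185.9]
ee_rot: [-0.0, 1.0, -0.0, -0.0]
force: [0.5, -0.4, -0.4]
grip_width: 0.277
grip_force: 58.7
time_s: 4.35
eef_pos: [488.6, -5.4, 185.2]
ee_rot: [-0.0, 1.0, 0.002, -0.0]
force: [-0.0, -0.7, -1.2]
grip_width: 0.274
grip_force: 58.8
[489.00115428  -6.95078892 185.2577277 ] [ 0.13493904 -0.82841814 -0.30868987] 0.27819965827665566
```

View pics/w2.png

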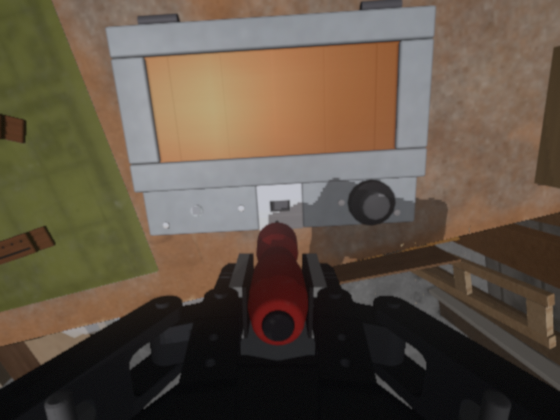

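The driver's tip is at about (277,223), just in front of the slot at (280,205) in the image. The lid corners are at (109,28), (435,9), (426,176) and (135,191).

Run:
```python
from h import *
from scipy.optimize import least_squares
c=optics.capture('wrist');s=ctrl.sense();e=s['eef_pos']
print(e, 'tip pred',proj(c,[[e[0],e[1],99],[e[0],e[1],99+30]]).round(1))
print('slot',ray(c,(280,205.5),55).round(1),'btn',ray(c,(376,205),73).round(1))
px=np.array([(109,28),(435,9),(426,176),(135,191),(149,234),(415,221),(280,205.5),(376,205)])
def T(q,o):
    o=np.array(o,float);C,S=np.cos(q[2]),np.sin(q[2])
    return np.c_[q[0]+C*o[:,0]-S*o[:,1],q[1]+S*o[:,0]+C*o[:,1],o[:,2]]
obj=[(80,124,65),(80,-124,65),(-47,-124,65),(-47,124,65),(-90,122,55),(-90,-122,55)]
r=least_squares(lambda q:(proj(c,T(q,obj))-px[:6]).ravel(),[560,0,0]);print(r.x.round(3),r.fun.round(1))
print('lanes',T(r.x,[(23,y,14) for y in(72,24,-24,-72)]).round(1),T(r.x,[(-47,0,65)]))
for a,b in[(11,127),(46,238)]:pass
cv2.imwrite('pics/crop3.png',cv2.resize(c['img'][170:270,220:340],None,fx=5,fy=5,interpolation=3))
```

```text
[489.2313618   -7.92286379 185.21607699] tip pred [[279.  219.9]
 [279.2 232.3]]
slot [489.9  -9.   55. ] btn [494.8 -89.3  73. ]
[ 5.56726e+02 -5.67900e+00  5.40000e-02] [-4.2 -2.2  4.1 -2.9  0.   2.  -0.6  1.9  0.4  2.4  0.2  2.4]
lanes [[575.8  67.4  14. ]
 [578.4  19.5  14. ]
 [581.  -28.4  14. ]
 [583.5 -76.3  14. ]] [[509.79374158  -8.19500141  65.        ]]
```

View pics/crop3.png

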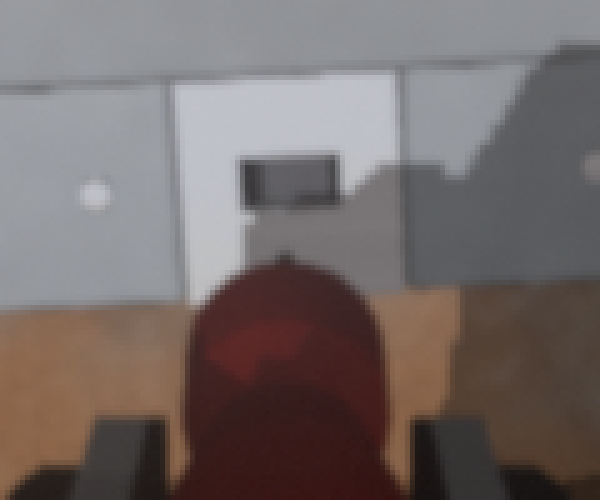

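```bash
python3 -m handwheel '[[[1,0,0,-0.3,0],[1,0,0,-0.3,0],[1,0,0,-0.16,0],[1,0,0,0,0]]]'
python3 - <<'E'
from h import *
c=cap('wrist');s=ctrl.sense();print(s['eef_pos'],s['force'])
e=s['eef_pos']
cv2.imwrite('pics/crop4.png',cv2.resize(c['img'][170:290,220:340],None,fx=5,fy=5,interpolation=3))
print(proj(c,[[e[0],e[1],e[2]-86],[e[0]+3,e[1],e[2]-86]]),proj(c,[[490,-7,55]]))
E
```

```text
time_s: 4.85
eef_pos: [488.9, -8.7, 146.4]
ee_rot: [-0.0, 1.0, -0.001, -0.001]
force: [-1.0, 0.2, -1.1]
grip_width: 0.279
grip_force: 58.8
[489.31202441  -8.63134862 147.22471823] [ 0.37325863  0.43022488 -0.63621897]
[[277.71694936 219.84483669]
 [277.71201645 216.0338376 ]] [[275.61553169 216.75634363]]
```

View pics/crop4.png

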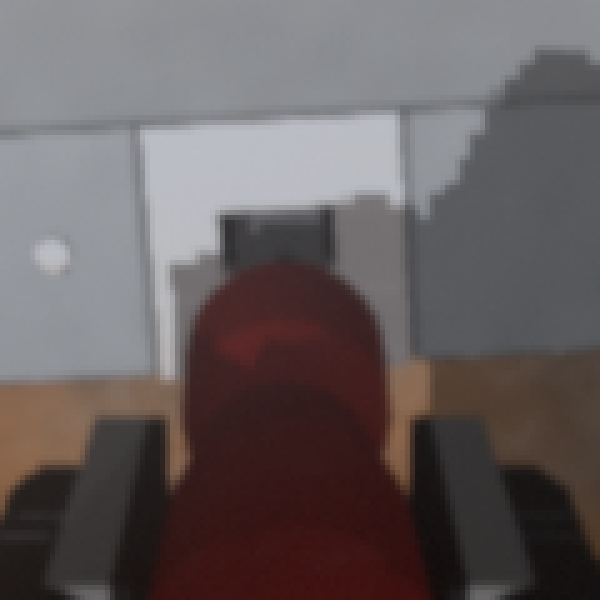

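Run:
```python
from h import *
c=cap('wrist');e=ctrl.sense()['eef_pos']
for dx in(0,-2,-4):
  print(dx,proj(c,[[e[0]+dx,e[1],e[2]+z] for z in(45,48)]).round(1).tolist(),proj(c,[[e[0]+dx+9.5,e[1],e[2]-86+30],[e[0]+dx+12.5,e[1],e[2]-86+36],[e[0]+dx+3,e[1],e[2]-86]]).round(1).tolist())
cv2.imwrite('pics/crop5.png',cv2.resize(c['img'][210:360,220:340],None,fx=4,fy=4,interpolation=3))
```

```text
0 [[277.7, 323.1], [277.7, 328.3]] [[277.6, 218.9], [277.6, 217.0], [277.6, 216.3]]
-2 [[277.7, 328.0], [277.7, 333.3]] [[277.6, 221.8], [277.6, 220.0], [277.6, 218.8]]
-4 [[277.7, 332.9], [277.7, 338.3]] [[277.6, 224.7], [277.6, 223.0], [277.6, 221.3]]
```

View pics/crop5.png

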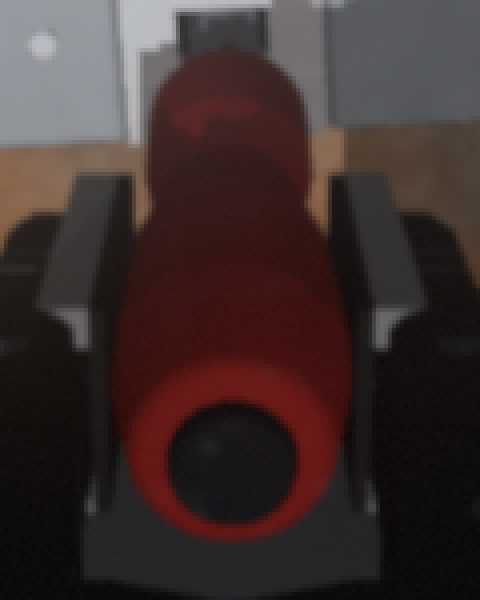

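```bash
python3 -m handwheel '[[[1,0.07,0.025,0,0],[1,0,0,0,0],[1,0,0,-0.1,0],[1,0,0,-0.08,0],[1,0,0,-0.06,0],[1,0,0,0,0]]]'
```

```text
time_s: 5.55
eef_pos: [492.3, -6.7, 134.6]
ee_rot: [-0.0, 1.0, -0.0, -0.001]
force: [-0.6, -0.6, -0.9]
grip_width: 0.282
grip_force: 59.0
```

```bash
python3 -m handwheel '[[[1,0,0,-0.08,0],[1,0,0,-0.08,0],[1,0,0,0,0]]]';python3 -m handwheel '[[[1,0,0,-0.08,0],[1,0,0,-0.04,0],[1,0,0,0,0],[1,0,0,0,0]]]'
```

```text
time_s: 5.85
eef_pos: [492.5, -6.7, 126.7]
ee_rot: [-0.0, 1.0, -0.0, -0.0]
force: [-0.9, 0.9, -1.0]
grip_width: 0.276
grip_force: 59.0
time_s: 6.25
eef_pos: [492.5, -6.8, 121.3]
ee_rot: [-0.0, 1.0, -0.0, -0.0]
force: [-5.3, -0.7, 4.8]
grip_width: 0.278
grip_force: 59.0
```

```bash
python3 -m handwheel '[[[1,0,0,0,0],[1,0,0,0,0],[1,0,0,0,0],[1,0,0,0,0],[1,0,0,0,0],[1,0,0,0,0],[1,0,0,0,0],[1,0,0,0,0]]]'
cat >> h.py <<'E'
def lidtest():
    im=optics.capture('scene')['img'].astype(int);b=cv2.imread('pics/scene0.png').astype(int)
    ys,xs=slice(165,240),slice(262,340)
    a=lambda m:((m[...,2]>110)&(m[...,0]<70)&(m[...,2]-m[...,1]>40))[ys,xs]
    print('amber now/then',a(im).sum(),a(b).sum(),'changed',(abs(im-b).sum(2)>90)[ys,xs].mean())
E
python3 -c "
from h import *
lidtest()"
```

```text
time_s: 7.05
eef_pos: [492.5, -6.8, 121.4]
ee_rot: [0.0, 1.0, -0.0, -0.0]
force: [-5.2, -0.9, 3.9]
grip_width: 0.277
grip_force: 59.0
amber now/then 51 1343 changed 0.47213675213675216
```

```bash
python3 -m handwheel '[[[1,0,0,0.2,0],[1,0,0,0.4,0],[1,0,0,0.4,0],[1,0,0,0.3,0],[1,0.07,-0.45,0,0],[1,0.09,-0.7,0,0],[1,0.09,-0.7,0,0],[1,0.09,-0.7,0,0],[1,0.09,-0.7,0,0],[1,0.09,-0.7,0,0]]]';python3 -m handwheel '[[[1,0.09,-0.7,0,0],[1,0.04,-0.7,0,0],[1,0,-0.52,0,0],[1,0,0,0,0],[1,0,0,0,0]]]'
```

```text
time_s: 8.1
eef_pos: [519.6, -206.0, 187.2]
ee_rot: [0.001, 1.0, -0.0, 0.001]
force: [0.0, 0.5, -1.0]
grip_width: 0.278
grip_force: 58.8
time_s: 8.6
eef_pos: [525.6, -300.4, 186.6]
ee_rot: [0.0, 1.0, -0.0, 0.001]
force: [0.6, 0.2, -0.3]
grip_width: 0.278
grip_force: 58.9
```

```bash
python3 -m handwheel '[[[1,-0.01,0,-0.5,0],[1,0,0,-0.5,0],[1,0,0,-0.2,0],[1,0,0,-0.15,0],[1,0,0,-0.1,0],[1,0,0,0,0]]]'
```

```text
time_s: 9.2
eef_pos: [524.9, -300.1, 114.0]
ee_rot: [0.0, 1.0, 0.0, 0.0]
force: [-0.4, -0.9, -0.6]
grip_width: 0.278
grip_force: 58.9
```

Tip is inside the hole (28 mm, no force). Lowering and letting go.

```bash
python3 -m handwheel '[[[1,0,0,-0.15,0],[1,0,0,-0.13,0],[1,0,0,-0.06,0],[1,0,0,0,0]]]';python3 -m handwheel '[[[0.2,0,0,0,0],[-0.3,0,0,0,0],[-1,0,0,0,0],[-1,0,0,0,0],[-1,0,0,0,0],[-1,0,0,0,0]]]';python3 -m handwheel '[[[-1,0,0,0.3,0],[-1,0,0,0.6,0],[-1,0,0,0.7,0],[-1,0,0,0.7,0],[-1,0,0,0.5,0]]]';python3 -c "
from h import *
c=cap('wrist','w6')
R=np.array(c['R']);print(ctrl.sense()['eef_pos'])
im=c['img'].astype(int);m=((im[...,2]>110)&(im[...,1]<50)&(im[...,0]<50)).astype('uint8')
n,l,st,ce=cv2.connectedComponentsWithStats(m)
for i in range(1,n):
  if st[i,4]>40:print(st[i],ce[i].round())
"
```

```text
time_s: 9.6
eef_pos: [524.7, -300.2, 96.5]
ee_rot: [-0.0, 1.0, -0.0, -0.0]
force: [-0.5, -0.1, -0.3]
grip_width: 0.275
grip_force: 59.2
time_s: 10.2
eef_pos: [524.7, -300.3, 96.8]
ee_rot: [0.0, 1.0, -0.0, 0.0]
force: [-0.3, 0.5, -0.2]
grip_width: 0.998
grip_force: 0.0
time_s: 10.7
eef_pos: [525.0, -300.4, 239.4]
ee_rot: [0.001, 1.0, -0.0, 0.001]
force: [0.4, 0.1, -1.0]
grip_width: 1.001
grip_force: 0.0
[ 525.79452702 -301.11255291  243.18590759]
[265 206  23  22  72] [279. 220.]
```

```bash
python3 -m handwheel '[[[-1,-0.1,0.4,0.4,0],[-1,-0.1,0.7,0.4,0],[-1,-0.1,0.9,0.3,0],[-1,-0.1,0.9,0,0],[-1,-0.1,0.9,0,0],[-1,-0.1,0.9,0,0],[-1,-0.1,0.9,0,0],[-1,-0.1,0.9,0,0],[-1,-0.1,0.9,0,0],[-1,-0.1,0.9,0,0]]]';python3 -m handwheel '[[[-1,0,0.9,0,0],[-1,0,0.9,0,0],[-1,0,0.9,0,0],[-1,0,0.6,0,0],[-1,0,0.3,0,0],[-1,0,0,0,0],[-1,0,0,0,0]]]'
cat >> h.py <<'E'
def bridges(c,zt=10):
    im=c['img'];h=cv2.cvtColor(im,cv2.COLOR_BGR2HSV).astype(int)
    m=((h[...,0]<13)&(h[...,1]>90)&(h[...,2]<135)&(h[...,2]>25)).astype('uint8')
    m=cv2.morphologyEx(m,cv2.MORPH_CLOSE,np.ones((5,5)))
    n,l,st,ce=cv2.connectedComponentsWithStats(m);out=[]
    for i in range(1,n):
        if not 150<st[i,4]<6000: continue
        p=np.argwhere(l==i)[:,::-1].astype(float)
        w=np.array([ray(c,q,zt)[:2] for q in p[::max(1,len(p)//400)]],np.float32)
        (ctr,(a,b),ang)=cv2.minAreaRect(w)
        if a<b: a,b,ang=b,a,ang+90
        if 60<a<110 and 12<b<45: print('pix',ce[i].round(),'world',np.round(ctr,1),'size',round(a),round(b),'ang',round((ang+90)%180-90,1))
E
python3 -c "
from h import *
c=cap('wrist','w7');print(ctrl.sense()['eef_pos']);bridges(c)"
```

```text
time_s: 11.75
eef_pos: [474.1, 116.5, 291.8]
ee_rot: [-0.0, 1.0, -0.0, 0.0]
force: [1.1, -0.4, -0.2]
grip_width: 1.0
grip_force: 0.0
time_s: 12.45
eef_pos: [474.9, 293.8, 291.6]
ee_rot: [0.0, 1.0, -0.0, -0.0]
force: [0.2, 0.6, 0.2]
grip_width: 1.0
grip_force: 0.0
[474.98110579 293.57121564 291.83191596]
pix [523.  14.] world [675.3   7.2] size 100 30 ang -86.3
pix [280. 113.] world [562.5 289.6] size 79 20 ang 76.8
pix [275. 216.] world [426.8 292.4] size 61 21 ang -72.0
pix [202. 214.] world [427.2 400.2] size 79 20 ang 89.9
```

View pics/w7.png

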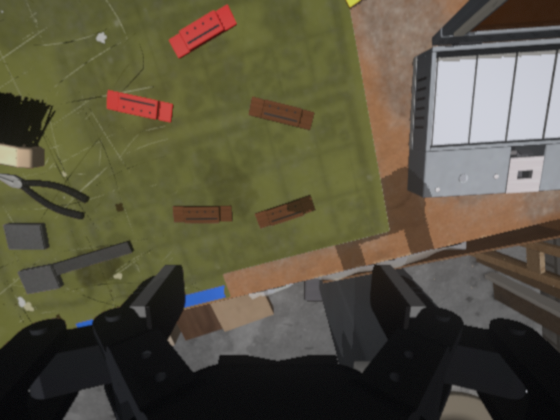

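The view shows the chamber open with four white lanes. The bridges are at (281,113), (285,211) and (203,214), face up and clear of each other. The look-alikes are red at (203,30) and (139,105), yellow at (353,2).

Run:
```python
from h import *
c=optics.capture('wrist');s=ctrl.sense();print(s['eef_pos'],s['joints'].round(2))
for a,b in[((257,216),(313,204)),((174,213),(232,213.5)),((251,103),(312,122))]:
  A,B=ray(c,a,8),ray(c,b,8);d=B-A;print(((A+B)/2).round(1),np.hypot(*d[:2]).round(),np.degrees(np.arctan2(d[1],d[0])).round(1))
d=optics.capture('scene');print('bottle',ray(d,(203,262),0),ray(d,(201,226),129))
print('lane div',[ray(c,p,18).round() for p in((470,144),(512,143))],[ray(c,p,18).round() for p in((476,57),(516,56))])
```

```text
[475.05966333 293.4588176  291.91245442] [ 0.34  0.35  1.28 -0.    1.5   1.92]
[432.5 283.3   8. ] 81.0 -77.6
[428. 399.   8.] 82.0 -90.6
[563. 288.   8.] 83.0 -106.6
bottle [708.76940285 290.14144126   0.        ] [703.21627848 286.38302837 129.        ]
lane div [array([523.,  43.,  18.]), array([524., -11.,  18.])] [array([626.,  53.,  18.]), array([627.,   5.,  18.])]
```

```bash
python3 -m handwheel '[[[-1,-0.08,-0.02,-0.4,1],[-1,-0.08,-0.02,-0.4,1],[-1,-0.08,-0.02,-0.4,1],[-1,-0.08,-0.02,-0.4,1],[-1,-0.08,-0.02,-0.4,1],[-1,-0.08,-0.02,-0.4,1],[-1,-0.08,-0.02,-0.4,1],[-1,-0.08,-0.02,-0.4,1],[-1,-0.08,-0.02,-0.4,1],[-1,-0.08,-0.02,-0.4,1]]]'; python3 -m handwheel '[[[-1,0,0,0,1],[-1,0,0,0,1],[-1,0,0,0,0.8],[-1,0,0,0,0],[-1,0,0,0,0]]]'
python3 -c "
from h import *
s=ctrl.sense();print(s['eef_pos'],s['joints'].round(2));c=cap('wrist');print(c['img'].shape);bridges(c)"
```

```text
time_s: 13.6
eef_pos: [434.9, 283.8, 91.3]
ee_rot: [0.0, 0.765, 0.644, 0.0]
force: [-0.4, -0.4, 0.4]
grip_width: 1.002
grip_force: 0.0
time_s: 14.1
eef_pos: [435.0, 284.2, 92.0]
ee_rot: [0.0, 0.628, 0.778, 0.0]
force: [0.8, -0.0, -0.3]
grip_width: 0.999
grip_force: 0.0
[434.99272614 284.22278906  92.01736892] [ 0.35  0.46  1.69 -0.    1.    0.14]
(420, 560, 3)
pix [304.  58.] world [426.8 396.8] size 73 23 ang -89.6
pix [270. 205.] world [425.9 292.9] size 64 21 ang -70.9
pix [446. 246.] world [562.6 291.9] size 76 26 ang 76.4
```

Run:
```python
from h import *
c=cap('wrist');h=cv2.cvtColor(c['img'],cv2.COLOR_BGR2HSV)
p=proj(c,[[432+dx*0.21*-1,284+dx*.98,9] for dx in range(-50,51,10)])
for q in p: print(q.round().tolist(),h[int(q[1]),int(q[0])])
```

```text
[275.0, 283.0] [ 31 106 103]
[275.0, 272.0] [ 19 133  67]
[275.0, 260.0] [ 15 141  65]
[275.0, 248.0] [ 13 148  95]
[275.0, 236.0] [ 11 143  98]
[275.0, 223.0] [ 12 144 101]
[275.0, 210.0] [ 12 144  99]
[275.0, 197.0] [ 12 145  95]
[275.0, 184.0] [ 12 146 101]
[275.0, 170.0] [ 12 144 106]
[275.0, 156.0] [ 31 114  98]
```

```bash
python3 -m handwheel '[[[-1,-0.05,0,-0.4,0],[-1,0,0,-0.6,0],[-1,0,0,-0.5,0],[-1,0,0,-0.22,0],[-1,0,0,0,0],[0.2,0,0,0,0],[1,0,0,0,0],[1,0,0,0,0],[1,0,0,0,0],[1,0,0,0,0]]]' 40; python3 -m handwheel '[[[1,0,0,0,0],[1,0,0,0,0]]]'
```

```text
time_s: 15.2
eef_pos: [432.5, 284.9, 6.6]
ee_rot: [0.0, 0.627, 0.779, 0.0]
force: [-1.9, -0.0, 6.0]
grip_width: 0.269
grip_force: 37.5
time_s: 15.4
eef_pos: [432.5, 284.9, 6.6]
ee_rot: [0.0, 0.627, 0.779, 0.0]
force: [-2.1, -0.5, 6.6]
grip_width: 0.267
grip_force: 37.6
```

```bash
python3 -m handwheel '[[[1,0,0,0.3,0],[1,0,0,0.7,0],[1,0,0,0.7,0],[1,0,0,0.7,0.5],[1,0.1,-0.3,0.2,0.9],[1,0.2,-0.6,0,0.9],[1,0.2,-0.6,0,0.9],[1,0.2,-0.6,0,0.9],[1,0.2,-0.6,0,0.9],[1,0.2,-0.6,0,0.9]]]'; python3 -m handwheel '[[[1,0.2,-0.6,0,0.9],[1,0.2,-0.6,0,0.9],[1,0.2,-0.6,0,0.9],[1,0.2,-0.6,0,0.9],[1,0.3,-0.6,0,0.57],[1,0.3,-0.6,0,0.9],[1,0.3,-0.6,0,0],[1,0.2,-0.3,0,0],[1,0,0,0,0],[1,0,0,0,0]]]';python3 - <<'E'
from h import *
s=ctrl.sense();q=s['ee_rot'];print(s['eef_pos'],np.degrees(2*np.arctan2(q[2],q[1])),s['grip_width'])
c=cap('wrist','w8')
E
```

```text
time_s: 16.4
eef_pos: [487.5, 118.5, 136.0]
ee_rot: [0.0, 0.26, 0.966, 0.0]
force: [1.3, -0.4, -0.5]
grip_width: 0.268
grip_force: 38.1
time_s: 17.4
eef_pos: [581.9, -104.9, 135.6]
ee_rot: [-0.0, -0.088, 0.996, 0.0]
force: [-1.1, -0.0, 1.1]
grip_width: 0.265
grip_force: 38.1
[ 581.85310449 -104.89220492  135.58749811] 190.1344525797467 0.2652469479637315
```

```bash
python3 -m handwheel '[[[1,0,0.3,0,-0.45],[1,0,0.3,0,-0.45],[1,0,0,0,0],[1,0,0,0,0]]]';python3 - <<'E'
from h import *
s=ctrl.sense();print(s['eef_pos']);c=cap('wrist','w9')
def T(q,o):
    o=np.array(o,float);C,S=np.cos(q[2]),np.sin(q[2])
    return np.c_[q[0]+C*o[:,0]-S*o[:,1],q[1]+S*o[:,0]+C*o[:,1],o[:,2]]
q=(559,-4,.05);im=c['img'].copy()
for y in(96,48,0,-48,-96):
    p=proj(c,T(q,[(-29,y,18),(75,y,18)])).astype(int);cv2.line(im,tuple(map(int,p[0])),tuple(map(int,p[1])),(0,255,0),1)
cv2.imwrite('pics/w9.png',im)
E
```

```text
time_s: 17.85
eef_pos: [582.1, -74.8, 136.0]
ee_rot: [0.0, -0.027, 1.0, -0.0]
force: [0.1, 0.3, -0.3]
grip_width: 0.271
grip_force: 38.1
[582.0620554  -74.78693162 136.03797633]
```

View pics/w9.png

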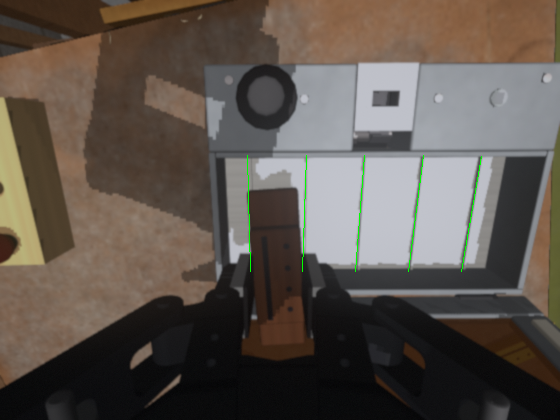

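The overlaid lane lines fit the chamber floor. The held bridge sits over lane 4, face up, with its front end at (274,190). The slot is at (385,98) and the button at (267,95).

```bash
python3 -m handwheel '[[[1,0,0,-0.4,0],[1,0,0,-0.6,0],[1,0,0,-0.6,0],[1,0,0,-0.4,0],[1,0,0,-0.2,0],[1,0,0,-0.1,0],[1,0,0,-0.03,0],[1,0,0,0,0]]]'
```

```text
time_s: 18.7
eef_pos: [582.7, -75.5, 20.1]
ee_rot: [0.001, -0.026, 1.0, -0.0]
force: [-0.7, -0.2, -0.5]
grip_width: 0.268
grip_force: 38.1
```

```bash
python3 -m handwheel '[[[1,0,0,-0.03,0],[1,0,0,0,0],[0.3,0,0,0,0],[0.1,0,0,0,0],[0.1,0,0,0,0],[0.1,0,0,0.2,0],[0.1,0,0,0.5,0],[0.1,0,0,0.7,0],[0.1,0,0,0.7,0],[0.1,0,0,0.7,0]]]';python3 - <<'E'
from h import *
c=cap('wrist','w10');bridges(c,22);print(ctrl.sense()['eef_pos']);bridges(cap('scene'))
E
```

```text
time_s: 19.7
eef_pos: [582.1, -75.2, 160.0]
ee_rot: [0.0, -0.026, 1.0, -0.0]
force: [0.6, 0.1, 0.1]
grip_width: 0.449
grip_force: 0.0
pix [ 12. 341.] world [ 738.6 -347.1] size 77 16 ang 13.2
pix [396. 384.] world [774.8  62.4] size 60 21 ang 41.7
[584.35492145 -75.85658518 166.21388536]
pix [251. 284.] world [564.5 292.5] size 78 24 ang 77.2
pix [278. 343.] world [428.9 403.8] size 80 23 ang -89.8
```

```bash
python3 -m handwheel '[[[-1,-0.26,0.6,0,-0.97],[-1,-0.26,0.75,0,-0.97],[-1,-0.26,0.75,0,-0.97],[-1,-0.26,0.75,0,-0.97],[-1,-0.26,0.75,0,-0.97],[-1,-0.26,0.75,0,-0.97],[-1,-0.26,0.75,0,-0.97],[-1,-0.26,0.75,0,-0.97],[-1,-0.26,0.75,0,-0.97],[-1,-0.26,0.75,0,-0.97]]]';python3 -m handwheel '[[[-1,-0.26,0.75,-0.3,-0.97],[-1,-0.26,0.75,-0.6,-0.97],[-1,0,0.65,-0.6,0],[-1,0,0,0,0],[-1,0,0,0,0]]]';python3 - <<'E'
from h import *
s=ctrl.sense();q=s['ee_rot'];print(s['eef_pos'],np.degrees(2*np.arctan2(q[2],q[1])));bridges(cap('wrist'))
E
```

```text
time_s: 20.8
eef_pos: [451.3, 293.6, 157.8]
ee_rot: [-0.0, 0.609, 0.794, -0.0]
force: [0.3, 0.5, 0.6]
grip_width: 0.997
grip_force: 0.0
time_s: 21.3
eef_pos: [425.8, 399.7, 82.4]
ee_rot: [-0.0, 0.708, 0.706, -0.001]
force: [0.6, -0.4, 1.0]
grip_width: 1.0
grip_force: 0.0
[425.84662225 399.70380485  82.35150276] 89.89875771393395
pix [482. 116.] world [567.8 472.7] size 82 25 ang 78.3
pix [280. 210.] world [427.  409.9] size 65 22 ang 89.3
```

```bash
python3 -m handwheel '[[[-1,0.03,0.02,-0.4,0],[-1,0,0,-0.5,0],[-1,0,0,-0.4,0],[-1,0,0,-0.22,0],[-1,0,0,0,0],[0.2,0,0,0,0],[1,0,0,0,0],[1,0,0,0,0],[1,0,0,0,0],[1,0,0,0,0]]]' 40; python3 -m handwheel '[[[1,0,0,0,0],[1,0,0,0,0]]]'
```

```text
time_s: 22.35
eef_pos: [428.1, 401.0, 7.5]
ee_rot: [0.0, 0.708, 0.706, 0.001]
force: [-0.9, -0.4, 4.4]
grip_width: 0.266
grip_force: 39.7
time_s: 22.55
eef_pos: [428.1, 401.0, 7.5]
ee_rot: [0.0, 0.708, 0.706, 0.001]
force: [-1.3, -0.8, 5.8]
grip_width: 0.265
grip_force: 39.8
```

```bash
python3 -m handwheel '[[[1,0,0,0.3,0],[1,0,0,0.7,0],[1,0,0,0.8,0],[1,0,0,0.8,0],[1,0.25,-0.4,0,0.97],[1,0.25,-0.65,0,0.97],[1,0.25,-0.65,0,0.97],[1,0.25,-0.65,0,0.97],[1,0.25,-0.65,0,0.97],[1,0.25,-0.65,0,0.97]]]'; python3 -m handwheel '[[[1,0.25,-0.65,0,0.97],[1,0.25,-0.65,0,0.97],[1,0.25,-0.65,0,0.97],[1,0.25,-0.65,0,0.97],[1,0.25,-0.65,0,0.97],[1,0.25,-0.65,0,0.97],[1,0,-0.05,0,0],[1,0,0,0,0],[1,0,0,0,0]]]';python3 - <<'E'
from h import *
s=ctrl.sense();q=s['ee_rot'];print(s['eef_pos'],np.degrees(2*np.arctan2(q[2],q[1])),s['grip_width'])
c=cap('wrist','w11')
E
```

```text
time_s: 23.55
eef_pos: [503.0, 216.9, 137.7]
ee_rot: [0.0, 0.369, 0.93, 0.0]
force: [0.2, 0.4, 0.7]
grip_width: 0.263
grip_force: 39.3
time_s: 24.45
eef_pos: [577.4, 21.6, 137.1]
ee_rot: [-0.0, -0.025, 1.0, 0.0]
force: [-0.9, -0.5, 0.6]
grip_width: 0.269
grip_force: 39.3
[577.37559779  21.64880379 137.14201955] 182.90975595867295 0.2691309591257937
```

```bash
python3 -m handwheel '[[[1,0,0,-0.4,0],[1,0,0,-0.6,0],[1,0,0,-0.6,0],[1,0,0,-0.4,0],[1,0,0,-0.2,0],[1,0,0,-0.1,0],[1,0,0,-0.04,0],[1,0,0,0,0]]]';python3 -m handwheel '[[[1,0,0,0,0],[0.3,0,0,0,0],[0.1,0,0,0,0],[0.1,0,0,0,0],[0.1,0,0,0.2,0],[0.1,0,0,0.5,0],[0.1,0,0,0.7,0],[0.1,0,0,0.7,0],[0.1,0,0,0.7,0]]]';python3 - <<'E'
from h import *
print(ctrl.sense()['eef_pos']);bridges(cap('scene','s12'))
E
```

```text
time_s: 25.3
eef_pos: [578.2, 20.8, 20.5]
ee_rot: [0.001, -0.026, 1.0, -0.0]
force: [0.3, 0.7, 0.6]
grip_width: 0.269
grip_force: 39.3
time_s: 26.2
eef_pos: [577.6, 20.8, 162.1]
ee_rot: [0.0, -0.026, 1.0, -0.0]
force: [-0.5, -0.3, -0.2]
grip_width: 0.452
grip_force: 0.0
[577.56190416  20.77973685 162.08626413]
pix [299. 210.] world [584.9   9.6] size 75 26 ang 3.4
pix [252. 283.] world [564.  290.9] size 78 23 ang 76.8
```

```bash
python3 -m handwheel '[[[-1,-0.04,0.4,0,-0.95],[-1,-0.04,0.42,0,-0.95],[-1,-0.04,0.42,0,-0.95],[-1,-0.04,0.42,0,-0.95],[-1,-0.04,0.42,0,-0.95],[-1,-0.04,0.42,0,-0.95],[-1,-0.03,0.42,0,-0.95],[-1,-0.02,0.42,0,-0.95],[-1,0,0.42,0,-0.95],[-1,0,0.42,0,-0.95]]]';python3 -m handwheel '[[[-1,0,0.42,-0.3,-0.95],[-1,0,0.42,-0.6,-0.95],[-1,0,0.34,-0.6,-0.95],[-1,0,0,-0.1,-0.9],[-1,0,0,0,0],[-1,0,0,0,0]]]';python3 - <<'E'
from h import *
s=ctrl.sense();q=s['ee_rot'];print(s['eef_pos'],np.degrees(2*np.arctan2(q[2],q[1])))
c=cap('wrist');bridges(c)
h=cv2.cvtColor(c['img'],cv2.COLOR_BGR2HSV)
for r in range(-52,53,8):
    q=proj(c,[[563+r*.225,289.5+r*.974,9]])[0];print(r,h[int(q[1]),int(q[0])],end=' ')
E
```

```text
time_s: 27.25
eef_pos: [563.1, 230.6, 160.4]
ee_rot: [0.0, 0.597, 0.802, 0.0]
force: [0.1, -0.4, -0.2]
grip_width: 0.998
grip_force: 0.0
time_s: 27.85
eef_pos: [563.7, 288.6, 80.8]
ee_rot: [0.0, 0.782, 0.623, 0.001]
force: [0.6, -0.1, 0.5]
grip_width: 1.002
grip_force: 0.0
[563.66760611 288.64494841  80.77407802] 77.12486789731098
pix [277. 206.] world [564.6 300.1] size 61 22 ang 76.4
-52 [ 31 109  96] -44 [ 31 111 103] -36 [ 15 142  61] -28 [ 15 140  60] -20 [ 15 149  60] -12 [ 13 141  78] -4 [ 12 143  96] 4 [ 12 146  94] 12 [ 12 146  96] 20 [ 12 147  97] 28 [ 12 146 101] 36 [ 12 145 100] 44 [ 31 103  94] 52 [ 31 109  96]
```

```bash
python3 -m handwheel '[[[-1,0,0,-0.4,0],[-1,0,0,-0.5,0],[-1,0,0,-0.4,0],[-1,0,0,-0.18,0],[-1,0,0,0,0],[0.2,0,0,0,0],[1,0,0,0,0],[1,0,0,0,0],[1,0,0,0,0],[1,0,0,0,0]]]' 40; python3 -m handwheel '[[[1,0,0,0,0],[1,0,0,0,0]]]'
```

```text
time_s: 28.9
eef_pos: [563.6, 288.9, 6.5]
ee_rot: [0.0, 0.783, 0.622, 0.001]
force: [-0.3, -0.5, 4.6]
grip_width: 0.263
grip_force: 39.6
time_s: 29.1
eef_pos: [563.6, 288.8, 6.5]
ee_rot: [0.0, 0.783, 0.622, 0.001]
force: [-0.2, -0.4, 6.3]
grip_width: 0.265
grip_force: 39.8
```

```bash
python3 -m handwheel '[[[1,0,0,0.3,0],[1,0,0,0.7,0],[1,0,0,0.8,0],[1,0,0,0.8,0],[1,0.04,-0.3,0,0.95],[1,0.04,-0.34,0,0.95],[1,0.04,-0.34,0,0.95],[1,0.04,-0.34,0,0.95],[1,0.04,-0.34,0,0.95],[1,0.04,-0.34,0,0.95]]]'; python3 -m handwheel '[[[1,0,-0.34,0,0.95],[1,0,-0.34,0,0.95],[1,0,-0.34,0,0.95],[1,0,-0.34,0,0.95],[1,0,-0.34,0,0.95],[1,0,-0.34,0,0.95],[1,0,-0.34,0,0.95],[1,0,0,0,0.88],[1,0,0,0,0],[1,0,0,0,0]]]';python3 - <<'E'
from h import *
s=ctrl.sense();q=s['ee_rot'];print(s['eef_pos'],np.degrees(2*np.arctan2(q[2],q[1])),s['grip_width'])
E
```

```text
time_s: 30.1
eef_pos: [575.2, 188.0, 136.6]
ee_rot: [0.0, 0.478, 0.878, 0.0]
force: [0.6, 0.4, -0.6]
grip_width: 0.264
grip_force: 39.3
time_s: 31.1
eef_pos: [575.2, 69.9, 136.2]
ee_rot: [0.0, -0.023, 1.0, 0.0]
force: [0.0, -0.1, -0.3]
grip_width: 0.262
grip_force: 39.3
[575.20470156  69.93008749 136.2498088 ] 182.61067293267206 0.2621099444179321
```

```bash
python3 -m handwheel '[[[1,0,0,-0.4,0],[1,0,0,-0.6,0],[1,0,0,-0.6,0],[1,0,0,-0.4,0],[1,0,0,-0.2,0],[1,0,0,-0.1,0],[1,0,0,-0.04,0],[1,0,0,0,0]]]';python3 -m handwheel '[[[1,0,0,0,0],[0.4,0,0,0,0],[0.2,0,0,0,0],[0.2,0,0,0,0],[0.2,0,0,0.2,0],[0.2,0,0,0.5,0],[0.2,0,0,0.7,0],[0.2,0,0,0.7,0],[0.2,0,0,0.7,0]]]';python3 -m handwheel '[[[0.2,-0.7,-0.5,0.5,0],[0.2,-0.7,-0.5,0.5,0],[0.2,-0.7,-0.5,0.5,0],[0.2,-0.7,0,0.5,0],[0.2,0,0,0,0]]]';python3 - <<'E'
from h import *
c=cap('wrist','w13');print(ctrl.sense()['eef_pos'])
E
```

```text
time_s: 31.9
eef_pos: [575.7, 69.8, 19.5]
ee_rot: [0.001, -0.024, 1.0, -0.0]
force: [0.6, -0.7, 1.4]
grip_width: 0.266
grip_force: 39.3
time_s: 32.8
eef_pos: [575.1, 69.7, 161.1]
ee_rot: [0.0, -0.024, 1.0, -0.0]
force: [-0.1, 0.4, 0.4]
grip_width: 0.398
grip_force: 0.0
time_s: 33.3
eef_pos: [433.6, -5.7, 262.9]
ee_rot: [0.003, -0.024, 1.0, -0.001]
force: [1.1, -0.7, -0.0]
grip_width: 0.4
grip_force: 0.0
[434.74547643  -5.51473966 261.16034327]
```

View pics/w13.png

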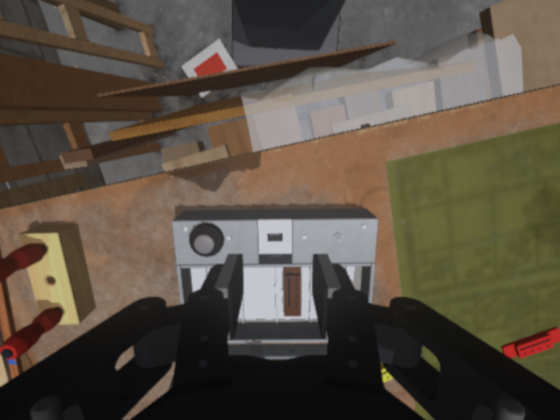

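Lane 2 holds its bridge, at (292,291) between the ribs, and both drivers are standing in the block. The fingers hide lanes 1 and 4, so I'll check those by numbers from the other cameras.

Run:
```python
from h import *
c=cap('scene','s14');bridges(c,24);d=cap('side','d14');bridges(d,24)
for n,cc in(('scene',c),('side',d)):
  for nm,(x,y) in dict(l1=(575.4,69.8),l2=(578,21),l3=(580,-27),l4=(582.6,-75.3)).items():
    print(n,nm,proj(cc,[[x,y,26]]).round().tolist(),[cc['img'][int(q[1]),int(q[0])].tolist() for q in proj(cc,[[x+r,y,24] for r in(-34,-15,0,15,34)])])
```

```text
pix [299. 210.] world [578.7  22.6] size 75 26 ang 3.5
pix [291. 221.] world [576.   71.3] size 75 26 ang 4.0
scene l1 [[292.0, 220.0]] [[37, 67, 117], [42, 69, 109], [44, 71, 117], [42, 70, 112], [52, 76, 123]]
scene l2 [[300.0, 209.0]] [[52, 80, 124], [55, 74, 109], [55, 78, 120], [54, 75, 115], [62, 85, 125]]
scene l3 [[307.0, 199.0]] [[237, 237, 238], [236, 236, 238], [234, 237, 237], [236, 236, 237], [234, 235, 236]]
scene l4 [[314.0, 188.0]] [[66, 88, 127], [71, 88, 121], [71, 87, 126], [72, 89, 123], [160, 169, 187]]
side l1 [[289.0, 239.0]] [[68, 93, 142], [64, 83, 123], [66, 87, 132], [65, 88, 134], [67, 91, 138]]
side l2 [[297.0, 227.0]] [[70, 94, 142], [61, 79, 117], [66, 88, 132], [64, 87, 131], [96, 111, 150]]
side l3 [[304.0, 217.0]] [[247, 246, 246], [247, 246, 247], [247, 246, 246], [247, 246, 247], [247, 246, 247]]
side l4 [[311.0, 207.0]] [[75, 97, 144], [65, 86, 130], [66, 88, 133], [67, 89, 135], [127, 138, 170]]
```

```bash
python3 -c "
from h import *
d=optics.capture('scene')
for p in((222,163),(177,216),(262,170),(202,208)):print(p,ray(d,p,0).round())
print('lid top corners', [ (k,proj(d,[k]).round().tolist()) for k in([663,-122,180],[655,120,180])])"
python3 -m handwheel '[[[1,0.4,0,0,0],[1,0.7,0,0,0],[1,0.7,0,0,0],[1,0.7,0,0,0],[1,0.7,0,0,0],[1,0.7,0,0,0],[1,0.7,0,0,0],[1,0.5,0,0,0],[1,0.25,0,0,0],[1,0,0,0,0]]]'
```

```text
(222, 163) [891. -64.   0.]
(177, 216) [867. 192.   0.]
(262, 170) [768. -97.   0.]
(202, 208) [826. 131.   0.]
lid top corners [([663, -122, 180], [[299.0, 127.0]]), ([655, 120, 180], [[255.0, 177.0]])]
time_s: 34.5
eef_pos: [703.8, -4.8, 255.5]
ee_rot: [-0.002, -0.025, 1.0, 0.0]
force: [-0.1, 0.1, -0.3]
grip_width: 0.002
grip_force: 0.0
```

```bash
python3 -m handwheel '[[[1,0,0,-0.4,0],[1,0,0,-0.6,0],[1,0,0,-0.5,0],[1,0,0,-0.38,0],[1,0,0,0,0]]]';python3 -m handwheel '[[[1,-0.2,0,0,0],[1,-0.25,0,0,0],[1,-0.25,0,0.03,0],[1,-0.25,0,0.03,0],[1,0,0,0,0]]]'
```

```text
time_s: 35.0
eef_pos: [701.1, -4.8, 161.2]
ee_rot: [-0.003, -0.024, 1.0, 0.001]
force: [-1.2, -0.7, 0.3]
grip_width: 0.0
grip_force: 0.0
time_s: 35.5
eef_pos: [655.0, -5.4, 169.6]
ee_rot: [0.001, -0.024, 1.0, -0.0]
force: [2.2, -0.9, 1.1]
grip_width: 0.001
grip_force: 0.9
```

```bash
python3 -m handwheel '[[[1,-0.23,0,-0.06,0],[1,-0.23,0,-0.06,0],[1,-0.24,0,-0.06,0],[1,-0.2,0,-0.09,0],[1,-0.2,0,-0.09,0],[1,-0.2,0,-0.1,0],[1,0,0,0,0]]]';python3 -m handwheel '[[[1,-0.17,0,-0.14,0],[1,-0.17,0,-0.15,0],[1,-0.16,0,-0.15,0],[1,0,0,0,0]]]'
```

```text
time_s: 36.2
eef_pos: [590.3, -5.4, 145.5]
ee_rot: [0.0, -0.024, 1.0, -0.0]
force: [1.7, -1.1, 2.0]
grip_width: -0.0
grip_force: 0.9
time_s: 36.6
eef_pos: [565.5, -5.3, 122.9]
ee_rot: [-0.0, -0.024, 1.0, 0.0]
force: [1.4, -1.3, 1.1]
grip_width: -0.002
grip_force: 0.9
```

```bash
python3 -m handwheel '[[[1,-0.13,0,-0.17,0],[1,-0.12,0,-0.17,0],[1,-0.12,0,-0.18,0],[1,0,0,0,0]]]';python3 -m handwheel '[[[1,-0.1,0,-0.15,0],[1,-0.1,0,-0.15,0],[1,-0.05,0,-0.12,0],[1,0,0,0,0]]]'
```

```text
time_s: 37.0
eef_pos: [546.0, -5.0, 95.9]
ee_rot: [-0.001, -0.024, 1.0, 0.0]
force: [0.8, -1.1, 1.7]
grip_width: 0.0
grip_force: 0.9
time_s: 37.4
eef_pos: [533.4, -5.1, 74.9]
ee_rot: [-0.001, -0.024, 1.0, 0.0]
force: [1.8, 0.3, 1.8]
grip_width: -0.0
grip_force: 0.9
```

```bash
python3 -m handwheel '[[[1,0,0,-0.1,0],[1,0,0,-0.06,0],[1,0,0,0,0]]]';python3 -m handwheel '[[[1,0,0,-0.04,0],[1,0,0,-0.03,0],[1,0,0,0,0]]]'
```

```text
time_s: 37.7
eef_pos: [533.3, -5.1, 67.3]
ee_rot: [-0.001, -0.024, 1.0, 0.0]
force: [0.6, -0.5, -0.4]
grip_width: 0.001
grip_force: 0.0
time_s: 38.0
eef_pos: [533.6, -5.1, 64.9]
ee_rot: [-0.001, -0.025, 1.0, 0.0]
force: [-6.9, 1.0, 13.1]
grip_width: -0.003
grip_force: 6.7
```

```bash
python3 -m handwheel '[[[1,0,0,0.3,0],[1,0,0,0.6,0],[1,-0.4,0,0.6,0],[1,-0.4,0,0.6,0],[1,-0.4,0,0,0],[1,-0.4,0,0,0],[1,0,0,0,0],[1,0,0,0,0],[1,0,0,0,0],[1,0,0,0,0]]]';python3 -m handwheel '[[[1,0,0,0,0],[1,0,0,0,0],[1,0,0,0,0],[1,0,0,0,0],[1,0,0,0,0],[1,0,0,0,0],[1,0,0,0,0],[1,0,0,0,0],[1,0,0,0,0],[1,0,0,0,0]]]';python3 -c "
from h import *
lidtest()
c=cap('wrist','w15');e=ctrl.sense();print(e['eef_pos'])
g=cv2.cvtColor(c['img'],cv2.COLOR_BGR2GRAY)
p=proj(c,[[494.5,-90.5,73]])[0];print(p)
for z,o in((65,(533,-5)),):print(proj(c,[[*o,z]]))
"
```

```text
time_s: 39.0
eef_pos: [454.7, -5.3, 169.0]
ee_rot: [-0.0, -0.024, 1.0, 0.0]
force: [0.3, -0.7, 0.2]
grip_width: 0.002
grip_force: 0.0
time_s: 40.0
eef_pos: [454.2, -5.3, 169.3]
ee_rot: [0.0, -0.024, 1.0, -0.0]
force: [-0.2, 1.4, -0.4]
grip_width: 0.001
grip_force: 0.0
amber now/then 1325 1343 changed 0.0
[454.23475016  -5.26811602 169.30099026]
[171.51977494 261.29748476]
[[272.96605348 301.98736614]]
```

View pics/w15.png

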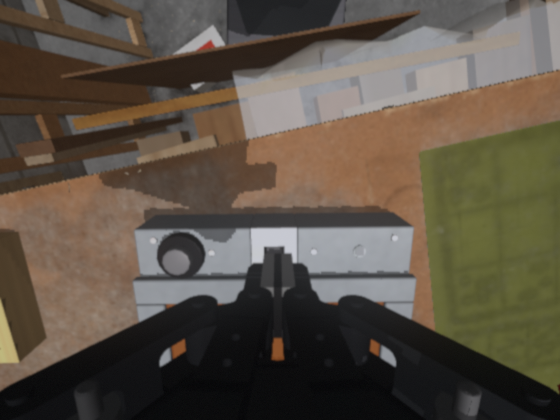

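The lid is shut and held, since the image matches the one from the start, and the button top is at about (177,261). Next I press start.

```bash
python3 -c "
from h import *
c=optics.capture('wrist');print(ray(c,(177,261),73))"; python3 -m handwheel '[[[1,0.2,-0.4,0,0],[1,0.2,-0.5,0,0],[1,0.2,-0.5,0,0],[1,0.2,-0.26,0,0],[1,0,0,-0.4,0],[1,0,0,-0.6,0],[1,0,0,-0.5,0],[1,0,0,-0.3,0],[1,0,0,0,0],[1,0,0,0,0]]]'
```

```text
[494.01596847 -85.96919944  73.        ]
time_s: 41.15
eef_pos: [494.5, -88.4, 79.8]
ee_rot: [0.0, -0.024, 1.0, -0.0]
force: [0.7, 0.9, 0.4]
grip_width: -0.001
grip_force: 0.0
```

```bash
python3 -m handwheel '[[[1,0,0,-0.1,0],[1,0,0,-0.06,0],[1,0,0,-0.04,0],[1,0,0,0,0]]]';python3 -m handwheel '[[[1,0,0,-0.04,0],[1,0,0,-0.02,0],[1,0,0,0,0]]]'
```

```text
time_s: 41.55
eef_pos: [495.1, -88.6, 70.9]
ee_rot: [0.001, -0.024, 1.0, -0.001]
force: [-1.5, 0.7, 14.1]
grip_width: -0.004
grip_force: 6.7
time_s: 41.85
eef_pos: [495.3, -88.7, 70.4]
ee_rot: [0.002, -0.025, 1.0, -0.001]
force: [-12.5, 4.6, 42.0]
grip_width: 0.001
grip_force: 21.0
```

```bash
python3 -m handwheel '[[[1,0,0,0.1,0],[1,0,0,0.4,0],[1,0.3,0.4,0.5,0],[1,0.4,0.4,0.3,0],[1,0,0,0,0],[1,0,0,0,0]]]';python3 - <<'E'
from h import *
c=cap('wrist');e=ctrl.sense()['eef_pos'];print(e)
p=proj(c,[[495,-88,z] for z in(73,55)]);print(p)
u,v=p[0].astype(int);x0,y0=max(0,u-60),max(0,v-50);cv2.imwrite('pics/btn.png',cv2.resize(c['img'][y0:y0+100,x0:x0+120],None,fx=6,fy=6,interpolation=3));print(x0,y0)
E
```

```text
time_s: 42.45
eef_pos: [528.9, -48.0, 131.0]
ee_rot: [-0.0, -0.025, 1.0, -0.0]
force: [-0.5, 0.8, -0.3]
grip_width: -0.001
grip_force: 0.0
[528.48788378 -48.32617411 130.565327  ]
[[217.62996301 182.45429165]
 [222.34486906 178.28647891]]
157 132
```

View pics/btn.png

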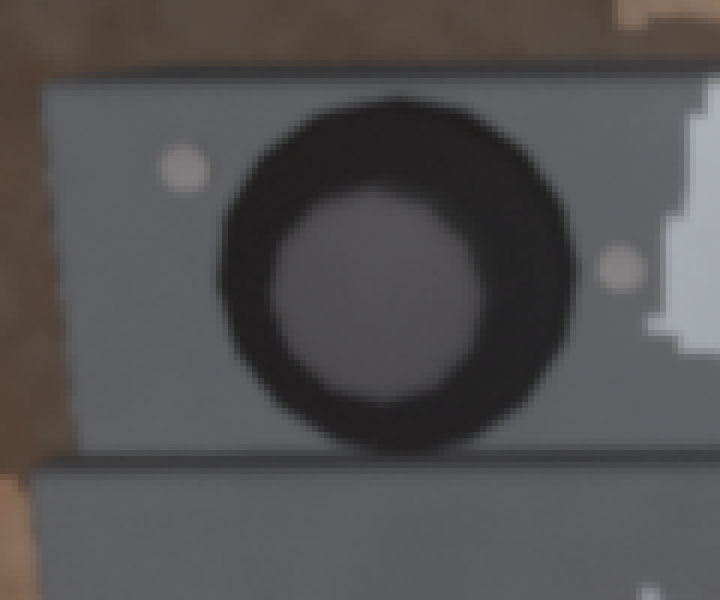

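The crop shows the grey button, centre (378,295), recessed in a black collar. The shut fingers, about 14 × 22 mm, rest on the collar and can't push the button fully down. I'll press it with the long driver's 6 mm blade instead and then put the driver back.

```bash
python3 -c "
from h import *
c=optics.capture('wrist');print(ray(c,(219.6,180.8),73))"; python3 -m handwheel '[[[-1,0,0,0.5,0],[-1,0,0,0.8,0],[-1,0,0,0.8,0],[-1,-0.02,-0.4,0.1,0],[-1,-0.02,-0.75,0,0],[-1,-0.02,-0.75,0,0],[-1,-0.02,-0.75,0,0],[-1,0,-0.75,0,0],[-1,0,-0.75,0,0],[-1,0,-0.6,0,0]]]';python3 -m handwheel '[[[-1,0,-0.29,0,0],[-1,0,0,0,0],[-1,0,0,0,0]]]';python3 - <<'E'
from h import *
s=ctrl.sense();q=s['ee_rot'];print(s['eef_pos'],s['joints'].round(2),np.degrees(2*np.arctan2(q[2],q[1])))
E
```

```text
[493.28208526 -86.94169654  73.        ]
time_s: 43.55
eef_pos: [524.0, -288.3, 240.3]
ee_rot: [-0.001, -0.023, 1.0, 0.0]
force: [1.0, -0.4, -0.3]
grip_width: 1.002
grip_force: 0.0
time_s: 43.85
eef_pos: [525.1, -299.3, 241.0]
ee_rot: [-0.0, -0.024, 1.0, 0.0]
force: [-0.1, 0.8, 0.1]
grip_width: 0.999
grip_force: 0.0
[ 525.1093325  -299.32955872  240.98352329] [-0.71  0.49  1.22  0.    1.43 -2.33] 182.79916344713206
```

```bash
python3 -m handwheel '[[[-1,-0.01,-0.02,-0.5,0],[-1,0,0,-0.7,0],[-1,0,0,-0.7,0],[-1,0,0,-0.5,0],[-1,0,0,-0.4,0],[-1,0,0,-0.1,0],[0.3,0,0,0,0],[1,0,0,0,0],[1,0,0,0,0],[1,0,0,0,0]]]' 60;python3 -m handwheel '[[[1,0,0,0,0],[1,0,0,0,0],[1,0,0,0,0],[1,0,0,0,0]]]'
```

```text
time_s: 44.85
eef_pos: [525.0, -301.4, 97.2]
ee_rot: [0.001, -0.024, 1.0, -0.0]
force: [0.5, -0.1, -0.1]
grip_width: 0.329
grip_force: 0.0
time_s: 45.25
eef_pos: [525.1, -301.5, 97.2]
ee_rot: [0.001, -0.024, 1.0, -0.0]
force: [-0.5, 1.7, 5.8]
grip_width: 0.273
grip_force: 58.8
```

```bash
python3 -m handwheel '[[[1,0,0,0.3,0],[1,0,0,0.5,0],[1,0,0,0.5,0],[1,0,0,0.5,0],[1,-0.1,0.4,0,0],[1,-0.1,0.7,0,0],[1,-0.1,0.7,0,0],[1,-0.1,0.7,0,0],[1,-0.1,0.7,0,0],[1,-0.1,0.7,0,0]]]';python3 -m handwheel '[[[1,0,0.39,0,0],[1,0,0,0,0],[1,0,0,-0.3,0],[1,0,0,-0.15,0],[1,0,0,0,0]]]'
```

```text
time_s: 46.25
eef_pos: [494.2, -104.9, 186.2]
ee_rot: [-0.0, -0.024, 1.0, 0.0]
force: [2.1, 0.1, -1.1]
grip_width: 0.276
grip_force: 58.7
time_s: 46.75
eef_pos: [494.6, -87.4, 163.1]
ee_rot: [-0.001, -0.024, 1.0, 0.0]
force: [-0.1, 0.9, 1.4]
grip_width: 0.279
grip_force: 58.8
```

```bash
python3 -m handwheel '[[[1,0,0,-0.06,0],[1,0,0,-0.04,0],[1,0,0,0,0]]]';python3 -m handwheel '[[[1,0,0,-0.05,0],[1,0,0,-0.02,0],[1,0,0,0,0]]]';python3 -m handwheel '[[[1,0,0,-0.02,0],[1,0,0,0,0],[1,0,0,0,0]]]'
```

```text
time_s: 47.05
eef_pos: [494.8, -87.2, 159.0]
ee_rot: [0.0, -0.024, 1.0, -0.0]
force: [-1.7, -1.2, 2.7]
grip_width: 0.281
grip_force: 58.9
time_s: 47.35
eef_pos: [495.6, -87.2, 157.4]
ee_rot: [0.002, -0.024, 1.0, -0.001]
force: [-4.4, -0.1, 18.5]
grip_width: 0.28
grip_force: 60.8
time_s: 47.65
eef_pos: [495.8, -87.3, 157.2]
ee_rot: [0.002, -0.024, 1.0, -0.001]
force: [-5.3, 0.6, 24.0]
grip_width: 0.278
grip_force: 61.4
```

```bash
python3 - <<'E'
from h import *
c=cap('scene');b=cv2.imread('pics/scene0.png').astype(int)
p=(250+295/4,110+455/4);print(p)
for n in(c['img'],b):print(np.asarray(n)[221:227,321:327].astype(int).reshape(-1,3).max(0),np.asarray(n)[221:227,321:327].astype(int).reshape(-1,3).mean(0).round())
E
for i in 1; do python3 -m handwheel '[[[1,0,0,0.05,0],[1,0,0,0,0]]]'; python3 -m handwheel '[[[1,0,0,0.02,0],[1,0,0,0,0],[1,0,0,0,0]]]';python3 -m handwheel '[[[1,0,0,0.02,0],[1,0,0,0,0],[1,0,0,0,0]]]';python3 -m handwheel '[[[1,0,0,0.02,0],[1,0,0,0,0],[1,0,0,0,0]]]';python3 -m handwheel '[[[1,0,0,0.02,0],[1,0,0,0,0],[1,0,0,0,0]]]';python3 -m handwheel '[[[1,0,0,0.02,0],[1,0,0,0,0],[1,0,0,0,0]]]'; done | grep -E "eef_pos|force: \["
```

```text
(323.75, 223.75)
[208 210 210] [189. 192. 191.]
[192 196 193] [175. 178. 177.]
eef_pos: [495.1, -87.1, 157.8]
force: [-2.7, -0.5, 9.7]
eef_pos: [494.9, -87.1, 158.0]
force: [-1.0, -1.3, 5.8]
eef_pos: [494.8, -86.9, 158.8]
force: [-0.9, -2.3, 4.3]
eef_pos: [494.8, -86.7, 159.8]
force: [-0.5, -3.0, 3.1]
eef_pos: [494.7, -86.7, 160.7]
force: [-0.7, -0.6, 3.0]
eef_pos: [494.7, -86.7, 161.7]
force: [-0.1, -1.8, 1.9]
```

The force profile is clear: about 5 N just above a hard stop, falling at roughly 0.9 N/mm as it rises. So the button went fully down and came back up. Now the driver goes back.

```bash
python3 -m handwheel '[[[1,0,0,0.3,0],[1,0,0,0.2,0],[1,0.1,-0.4,0,0],[1,0.1,-0.7,0,0],[1,0.1,-0.7,0,0],[1,0.1,-0.7,0,0],[1,0.1,-0.7,0,0],[1,0.1,-0.7,0,0],[1,0,-0.4,0,0],[1,0,0,0,0]]]';python3 -m handwheel '[[[1,0,0,0,0]]]'
```

```text
time_s: 50.4
eef_pos: [524.3, -303.7, 186.0]
ee_rot: [-0.0, -0.023, 1.0, 0.0]
force: [0.3, 0.1, 0.2]
grip_width: 0.275
grip_force: 58.8
time_s: 50.5
eef_pos: [524.6, -301.2, 186.4]
ee_rot: [-0.0, -0.024, 1.0, 0.001]
force: [0.0, 0.5, -0.1]
grip_width: 0.274
grip_force: 58.8
```

```bash
python3 -m handwheel '[[[1,0.01,0,-0.5,0],[1,0,0,-0.5,0],[1,0,0,-0.2,0],[1,0,0,-0.15,0],[1,0,0,-0.1,0],[1,0,0,0,0]]]';python3 -m handwheel '[[[1,0,0,-0.15,0],[1,0,0,-0.1,0],[1,0,0,-0.06,0],[1,0,0,0,0]]]'
```

```text
time_s: 51.1
eef_pos: [525.3, -301.6, 114.5]
ee_rot: [0.0, -0.024, 1.0, -0.0]
force: [0.3, -0.6, -0.7]
grip_width: 0.275
grip_force: 58.8
time_s: 51.5
eef_pos: [525.1, -301.7, 98.3]
ee_rot: [-0.0, -0.024, 1.0, 0.0]
force: [-0.6, -0.5, -0.3]
grip_width: 0.276
grip_force: 58.8
```

```bash
python3 -m handwheel '[[[0.2,0,0,0,0],[-0.3,0,0,0,0],[-1,0,0,0,0],[-1,0,0,0,0],[-1,0,0,0,0],[-1,0,0,0,0]]]';python3 -m handwheel '[[[-1,0,0,0.3,0],[-1,0,0,0.6,0],[-1,0,0,0.7,0],[-1,0,0,0.7,0],[-1,0,0,0.5,0],[-1,-0.6,-0.4,0.2,0],[-1,-0.6,-0.4,0,0],[-1,-0.6,-0.4,0,0],[-1,0,0,0,0],[-1,0,0,0,0]]]';python3 - <<'E'
from h import *
lidtest()
a=cap('scene','fin')['img'].astype(int);b=cv2.imread('pics/scene0.png').astype(int)
d=((abs(a-b).sum(2)>90)[100:380,150:385]).astype('uint8')
n,l,st,ce=cv2.connectedComponentsWithStats(cv2.dilate(d,np.ones((3,3))))
for i in range(1,n):
  if st[i,4]>25: print((ce[i]+[150,100]).round(),st[i,2:])
r=lambda m:((m[...,2]>100)&(m[...,1]<60))[110:160,325:380].sum()
print('red px',r(a),r(b))
E
```

```text
time_s: 52.1
eef_pos: [525.3, -301.8, 98.8]
ee_rot: [0.0, -0.024, 1.0, -0.0]
force: [-0.1, -0.1, 0.3]
grip_width: 0.995
grip_force: 0.0
time_s: 53.1
eef_pos: [435.0, -362.0, 249.0]
ee_rot: [0.0, -0.024, 1.0, -0.0]
force: [-0.6, 0.4, -0.4]
grip_width: 0.999
grip_force: 0.0
amber now/then 1340 1343 changed 0.0
[203. 234.] [ 17  33 262]
[252. 284.] [ 28  25 300]
[303. 303.] [ 15  26 258]
[299. 319.] [12  5 41]
[279. 345.] [ 25  31 324]
red px 217 220
```

Run:
```python
from h import *
b=cv2.imread('pics/scene0.png').astype(int)
R=(slice(215,275),slice(180,226))
for f in('s12','s14','fin'):
    a=cv2.imread(f'pics/{f}.png').astype(int);d=(abs(a-b).sum(2)>90)[R];print(f,d.sum())
for f in('scene0','s12','s14','fin'):
    a=cv2.imread(f'pics/{f}.png').astype(int)[R]
    print(f);
    g=a.sum(2)//3
    for y in range(0,60,3):print(' '.join('%3d'%v for v in g[y,6:40:2]))
```

```text
s12 109
s14 107
fin 96
scene0
 40  71  80  80  86 121 133 132 131 135 135 140 140 140 132 134 136
 77  88 110 128 132 129 132 132 132 133 131 134 130 121 128 130 128
130 132 128 131 130 133 133 132 130 134 136 128 123 120 125 132 135
137 137 135 133 131 137 203 230 229 173 129 132 128 127 124 125 135
132 133 137 136 130 135 163 197 182 110 126 130 135 132 136 133 132
130 131 133 134 132 150 149 121 104 103 122 128 135 132 134 132 130
130 133 132 134 133 133 189 204 199 142 120 136 132 129 135 131 128
102 108 113 126 121  87 102 116 102  70  52 121 133 129 129 128 127
103 105 101 105  85  34  31  33  28  32  22  48 127 125 127 128 131
 93  94  97  96  73  27  27  32  30  26  23  35  98  97  97  99 105
 86  89  89  86  71  33  27  22  19  11  28  37  92  84  86  90  90
 92  93  93  88  70  41  52  15  19  22  34  26  82  88  95  94  92
 90  89  89  85  64  21  14   7  13  19  16  29  81  90  94 102  99
 89  90  87  83  71  21  16  15   7  11  10  26  84  99 100  99 103
 86  84  88  84  76  25  21  12  14  21   9  14  72  92  96  98 103
 84  84  88  87  87  29  17  16   0   9  12  30  9
[... 3681 characters left out ...]
  79  99  99 101 104
 88  87  90  87  91  40  26  26  24  23  15  16  73  88  86  90  90
 92  94  90  85  87  35  55  42  23  17  29  34  64  90  99  94  90
 93  90  87  89  87  34  18  21  19  19  16  15  65  91  96 101  97
 90  88  90  85  81  24  17  17   7  13   9  16  75  97  97 101 101
 89  89  89  85  85  27  19  11  14   8   4  16  68  92  94  99  98
 84  86  90  88  85  29  21  14  23   9  14  25  88  94  88  83  86
 85  86  87  89  84  76  36  21  13  13  35  84  89  89  84  85  83
 86  85  85  87  87  95  98  92  85  88  88  89  93  86  91  88  88
 85  87  85  85  87  92  84  84  89  88  89  89  90  87  89  85  86
 88  88  83  85  92  93  88  90  96  98  94  92  89  85  89  88  89
```

```bash
python3 -m handwheel '[[[-1,0,0,0,0],[-1,0,0,0,0]]]' | head -1; python3 -c "
from rig import ctrl
print(ctrl.finish_job())"
```

```text
time_s: 53.4
the job is handed in; nothing more can be done
None
```

The job is handed in: the three bridges present are face up in lanes 1, 2 and 4, the lid is latched, start was pressed fully after that, both screwdrivers are back in the block; I never went near the spray bottle or tape measure, though the bottle's top shows about 2 px off its first image (base unchanged), and my first press, with the closed fingers, briefly reached 42 N.

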